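Sweep the inspection bed clear and light it

ROBOT

A 6-joint arm with a two-finger parallel gripper is mounted at the origin on the work surface. World frame = base frame: x ahead of the robot, y to its left, z up, the work surface at z = 0. Lengths are in m, angles in rad, forces in N, time in s.
With the tool pointing down it reaches from about 0.325 to 0.875 m from the base axis. Payload 4.4 kg.
Tool frame: the origin (TCP) lies between the finger pads; the fingertips stand 25 mm ahead of it and the grasp point (between the pads) lies 6 mm ahead of it; z points along the fingers, y is the line along which they close (so a half turn about z gives the same grasp; the last joint's range is limited). The gripper opens to 85 mm and grips with 20 to 120 N. Pads are 22 mm wide; open, the fingers measure 114 mm over their backs; the gripper's body (76 mm by 85 mm) begins 54 mm behind the grasp point. The pads swing forward as they close: fully open they stand 13 mm farther back than shut.
Start: joints at [-1.478, 0.207, 1.542, -0, 1.393, -0.15], TCP at [0.138, -0.558, 0.256] pointing down, gripper open.
Joint ranges: [-2.73, 2.73], [-0.86, 2.22], [0.23, 2.46], [-1.11, 4.25], [0.08, 2.63], [-2.82, 2.82]. Speed limits (rad/s): [2.79, 2.79, 3.14, 3.14, 3.14, 3.14].

INTERFACE

Orientations are given as [roll, pitch, yaw] about the fixed x, y, z axes, in that order (R = Rz(yaw) Ry(pitch) Rx(roll)).
In Python, from plant import ctrl, grab_frame gives the robot as it stands. The module is installed in compiled form; this text tells all that it offers.
- The arm moves only by the tool jog_arm, never from a script. Its argument "increments" is a list of rows, each a list of 5 numbers: the shift along the tool's x, y, z in mm, then the turn about the tool's z in degrees, then the finger opening in mm, from 0 to 85.4. A call has 1 to 8 rows; each row shifts and turns the commanded pose from where the row before left it, along the tool's axes as they then stand; what a row does not reach is not made up. A row lasts 1/12 s, in which the tool goes at most 41.7 mm and 7.16 degrees, less where a joint would pass 70% of its speed; a pose out of reach is approached as far as the arm can. A call with a gripper value outside its range is refused whole. The fingers move at their own pace and stop on an object; "grip_force" is the grip in N (left out, the last holds). Time passes only in rows, so rows that do not move let the fingers close. It gives the time, the measured TCP pose, the force, the opening and the grip force at its end, in the units of the state.
- ctrl.get_state(): the state, without advancing time (a new reading comes with each control period).
- grab_frame(name): name is "scene" or "top" or "wrist"; returns a dict with "pixels" (384x512x3 uint8, red, green, blue), "range_z" (384x512 float32, m along the optical axis (not along the pixel's ray), 0 where there is no reading), "fx", "fy", "cx", "cy" (pixels), "distortion" ([k1, k2, p1, p2, k3] as OpenCV has them; the pictures are not rectified), "cam_to_world" (4x4, takes a point from camera to world coordinates). Camera axes: x right, y down, z forward; pixel columns grow to the right and rows downward; lengths in m; the calibration is good to about 2 mm. A picture is of the moment at which its call begins.
- ctrl.hand_in(): hands the job in; it is judged then, once.
The state is a dict: "clock": time; "qpos": joint angles; "joint_vel": joint speeds; "joint_torque": joint torques, N m; "tcp_pos": TCP position; "ee_rot": TCP orientation; "wrist_force": force on the tool from outside, world axes, zero at the start; "torque": the same for the moment, N m; "width": opening from 0.0 (shut) to 1.0 (fully open); "grasp_force": force on a finger pad.
Only numpy, scipy, OpenCV 4.12 (cv2) and the standard library are available. Lean on these libraries where they do the work, as an engineer would, in place of code of your own. Each camera call takes 0.05 s, during which the arm holds its last target. There are 200 camera calls.

TASK

Take the bench brush and sweep the three wooden scraps off the raised inspection bed into the red pen tray alongside, so that none still leans on the bed, moving them only with the brush and never with the gripper or arm. Then stand the brush back on its bristles, lengthways on its stand, let go, and after that flip the lamp's chrome toggle fully over to switch it on. Leave the pocket watch, the pin dish and the two gilt buttons where they lie.

Things in the scene. Friction and masses are not known exactly. Their poses are not given: they have to be found in the camera images.
- bed: raised wooden inspection block with a green top, fixed: 220 (its x) by 180 (its y) by 40 mm high, flat top without lips. Origin: centre of its underside, on the table; z up. The tray stands close against one of its two long (220 mm) sides and the brush stand is at the other long side; which side is which changes
- tray: red lacquered open pen tray, fixed on the table: 220 (its x) by 120 (its y) by 26 mm high outside, walls and floor 5 mm thick. Origin: centre of its underside; axes parallel to the bed's. Its long side stands 2 mm from the bed's side, its rim 14 mm below the bed's top, so scraps pushed off that edge of the bed drop in
- stand: flat wooden slab with a black rubber top, the brush's stand, fixed: 160 (its x) by 70 (its y) by 12 mm high. Origin: centre of its underside; axes parallel to the bed's; its centre is 152 mm from the bed's centre
- brush: bench brush, loose, about 180 g, standing on its stand: stiff bristle block 120 (its x) by 34 (its y) by 40 mm high, above it a yellow back 126 by 36 mm from 40 to 58 mm height, above that an upright wooden grip rib 75 (x) by 24 (y) mm from 58 to 98 mm height. Origin: centre of the bristles' underside; z up. Pinch the rib across its 24 mm, from above
- scrap_a: a snapped length of pale wooden coin-tray moulding, a chunky scrap 62 by 26 by 23 mm; 16 mm high, with a 9 mm wide ridge up to 23 mm high along one long edge. About 40 g, loose. Origin: centre of its underside; its x is along its length, z up. Starts flat on the bed, its length within 0.75 rad of the bed's y
- scrap_b: a snapped length of pale wooden coin-tray moulding, a chunky scrap 60 by 26 by 23 mm; 16 mm high, with a 9 mm wide ridge up to 23 mm high along one long edge, and a 14 mm wide stub sticking out 10 mm on the other long edge. About 40 g, loose. Origin: centre of its underside; its x is along its length, z up. Starts flat on the bed, its length within 0.75 rad of the bed's y
- scrap_c: a snapped length of pale wooden coin-tray moulding, a chunky scrap 64 by 26 by 23 mm; 16 mm high, with a 9 mm wide ridge up to 23 mm high along one long edge. About 40 g, loose. Origin: centre of its underside; its x is along its length, z up. Starts flat on the bed, its length within 0.75 rad of the bed's y
- lamp: black bakelite desk lamp, fixed: base 200 (its x) by 130 (its y) by 25 mm high. Origin: centre of the base's underside. At yaw 0 its x points away from the robot, y to the robot's left. The neck, 14 mm thick, rises from (75, 0) mm on the base, leaning to +x and then bending to -y; the 116 mm wide shade hangs about (265, -145) mm from the origin, 280 to 390 mm above the table
- toggle (a joint): angle of the chrome toggle lever on the lamp's base, rad: 0 = off, leaning 0.5 rad from upright towards the lamp's -y; 1.0 = on, leaning 0.5 rad towards the lamp's +y. It stays where it is left; stiff by about 0.06 N m (1 N at the ball). It may start anywhere from 0 to 0.2
- toggle_tip (a point): centre of the 26 mm steel ball at the end of the toggle lever. The lever is 60 mm long from its pivot to here, 10 mm thick; the pivot is at (-55, 0) mm in the lamp's frame, 47 mm above the table, on a housing block 50 (x) by 70 (y) mm whose top is 50 mm above the table
- watch: silver pocket watch lying on the table, 52 mm wide, 13 mm thick, with a crown and ring; bystander. Origin: centre of its underside
- dish: white porcelain pin dish, 84 mm wide, 26 mm high; bystander. Origin: centre of its underside
- button_a: gilt brass button, 44 mm wide, 12 mm high; bystander. Origin: centre of its underside
- button_b: gilt brass button, 44 mm wide, 12 mm high; bystander. Origin: centre of its underside
Not all that is in view belongs to the job. Of the things that look like the brush, the largest one is meant. Leave any orange or turquoise look-alike of the scrap_b alone.

How it is judged:
On the way, in this order (a step that is already met when the one before it is completed fails the run):
1. the brush is held in the gripper, lifted at least 20 mm off its stand (contact force between the fingers and brush above 1 N and z of brush in the frame of stand above 0.032 m), for 0.1 s.
2. all three scraps lie in the tray while the brush is still held (contact force between the fingers and brush above 1 N and x of scrap_a in the frame of tray between -0.107 and 0.107 m and y of scrap_a in the frame of tray between -0.057 and 0.057 m and z of each of scrap_a, scrap_b, scrap_c in the frame of tray below 0.06 m and contact force between each of scrap_a, scrap_b, scrap_c and bed below 0.05 N and linear speed of each of scrap_a, scrap_b, scrap_c below 0.05 m/s and x of scrap_b in the frame of tray between -0.107 and 0.107 m and y of scrap_b in the frame of tray between -0.057 and 0.057 m and x of scrap_c in the frame of tray between -0.107 and 0.107 m and y of scrap_c in the frame of tray between -0.057 and 0.057 m), for 0.2 s.
3. the brush stands on its stand again, let go (x of brush in the frame of stand between -0.04 and 0.04 m and y of brush in the frame of stand between -0.025 and 0.025 m and z of brush in the frame of stand below 0.02 m and angle between brush's own z axis and vertical below 0.15 rad and angle between the x axis of brush and the x axis of stand, either way round below 0.35 rad and contact force between the fingers and brush below 0.05 N and linear speed of brush below 0.03 m/s), for 0.2 s.
4. the toggle is flipped over, on (value of joint toggle above 0.85 rad), for 0.1 s.
At the end, for the whole second after the job is handed in: All scraps at rest with centres inside the tray outline by 3 mm, under 60 mm up, clear of the bed; brush released, still, upright (0.15 rad) on its stand, within 40 mm lengthways, 25 mm crossways, 0.35 rad of lengthways; toggle past 0.85 rad (all of step 3 and x of scrap_a in the frame of tray between -0.107 and 0.107 m and y of scrap_a in the frame of tray between -0.057 and 0.057 m and z of each of scrap_a, scrap_b, scrap_c in the frame of tray below 0.06 m and contact force between each of scrap_a, scrap_b, scrap_c and bed below 0.05 N and linear speed of each of scrap_a, scrap_b, scrap_c below 0.05 m/s and x of scrap_b in the frame of tray between -0.107 and 0.107 m and y of scrap_b in the frame of tray between -0.057 and 0.057 m and x of scrap_c in the frame of tray between -0.107 and 0.107 m and y of scrap_c in the frame of tray between -0.057 and 0.057 m and value of joint toggle above 0.85 rad); the robot touches nothing.
It fails at once if the gripper or arm touches a scrap (contact force between any of the fingers, the arm and scrap_a above 0.5 N or contact force between any of the fingers, the arm and scrap_b above 0.5 N or contact force between any of the fingers, the arm and scrap_c above 0.5 N).
It fails at once if the watch, the dish or a button is moved by more than 15 mm (distance of any of watch, dish, button_a, button_b from where it was at the start of the episode above 0.015 m).
It also fails if it takes over 58 s, if anything falls off the work surface, if the arm or the gripper's body presses on something with over 40 N, if the wrist force passes 120 N, or if a joint passes its speed limit or range.

## Working session

There is one attempt and no reset: what is moved stays moved. The work goes in short steps, Python scripts to look and compute and a tool call to move; the robot and the scene stay as the last step left them, time stands still between calls to the robot, and variables do not carry over. Pictures are saved under pics/ and viewed, at most 10 in all, crops included, and the job is handed in when it is done.

Besides the shell and the picture viewer there is one more tool, called after ">>>" as name(argument=value, ...), one argument or row to a line, values as JSON. jog_arm: Moves the arm, as the interface text tells. Its arguments: {"type":"object","properties":{"increments":{"type":"array","items":{"type":"array","items":{"type":"number"}}},"grip_force":{"type":"number"}},"required":["increments"]}

```bash
mkdir -p pics; cat > h.py <<'E'
import numpy as np, cv2
from plant import ctrl, grab_frame
def grab(name, fn):
    f=grab_frame(name); np.savez('%s.npz'%fn, **{k:np.asarray(v) for k,v in f.items()})
    cv2.imwrite('pics/%s.png'%fn, f['pixels'][:,:,::-1]); return f
def world(f,u,v,z=None):
    """pixel -> world, by depth or on plane z"""
    K=np.array([[f['fx'],0,f['cx']],[0,f['fy'],f['cy']],[0,0,1.]])
    p=cv2.undistortPoints(np.array([[[u,v]]],float),K,np.asarray(f['distortion'],float))[0,0]
    T=np.asarray(f['cam_to_world']); d=T[:3,:3]@[p[0],p[1],1]
    s=(z-T[2,3])/d[2] if z is not None else float(f['range_z'][int(round(v)),int(round(u))])
    return T[:3,3]+s*d
def cloud(f):
    K=np.array([[f['fx'],0,f['cx']],[0,f['fy'],f['cy']],[0,0,1.]])
    h,w=f['range_z'].shape; uu,vv=np.meshgrid(np.arange(w),np.arange(h))
    p=cv2.undistortPoints(np.stack([uu,vv],-1).reshape(-1,1,2).astype(float),K,np.asarray(f['distortion'],float))[:,0]
    r=np.c_[p,np.ones(len(p))]*f['range_z'].reshape(-1,1); T=np.asarray(f['cam_to_world'])
    return (r@T[:3,:3].T+T[:3,3]).reshape(h,w,3)
E
python3 - <<'E'
from h import *
a=grab('top','top0');b=grab('scene','scene0')
for n in ('top0','scene0'):
    im=cv2.imread('pics/%s.png'%n); cv2.imwrite('pics/%s_b.png'%n,cv2.resize(im,(800,600),interpolation=cv2.INTER_CUBIC))
print(a['cam_to_world'],b['cam_to_world'],a['fx']); print(ctrl.get_state())
E
```

```text
[[-0.00783027 -0.98509544  0.17183031  0.34919585]
 [-0.99991181  0.00587015 -0.01191248 -0.04414541]
 [ 0.01072626 -0.17190844 -0.98505454  1.32022009]
 [ 0.          0.          0.          1.        ]] [[-0.69589945  0.4135003  -0.58714688  1.14080541]
 [ 0.71813572  0.39813699 -0.57076091  0.54008391]
 [-0.00224491 -0.81884335 -0.57401265  0.67277813]
 [ 0.          0.          0.          1.        ]] 445.21759069300015
{'clock': 0.1, 'qpos': array([-1.47848177e+00,  2.07348087e-01,  1.54282011e+00, -1.98939919e-05,
        1.39346970e+00, -1.50449667e-01]), 'joint_vel': array([ 0.0002719 , -0.00038173, -0.00240049, -0.00100941,  0.00069246,
        0.00128541]), 'joint_torque': array([-3.31796082e-04, -3.84089041e+01, -2.92549807e+01, -1.00624229e-04,
        4.80967312e-03, -1.68028816e-05]), 'tcp_pos': array([ 0.13817548, -0.55750585,  0.25522997]), 'ee_rot': array([-3.13956758e+00, -2.87192968e-04,  2.42767460e-01]), 'wrist_force': array([ 0.48341353,  0.27573847, -0.52093616]), 'torque': array([ 0.01106082, -0.04928816,  0.01343443]), 'grasp_force': 0.0, 'width': 1.0000883108905132}
```

View pics/top0_b.png

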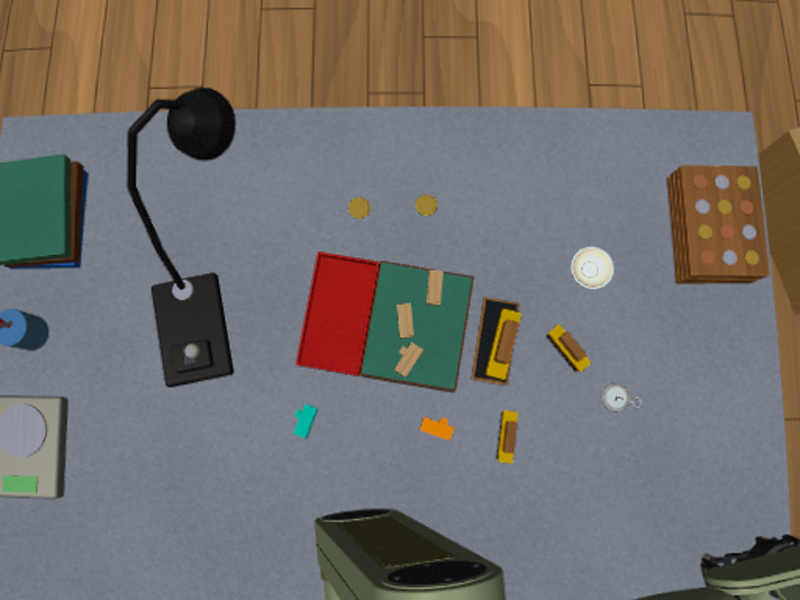

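View pics/scene0_b.png

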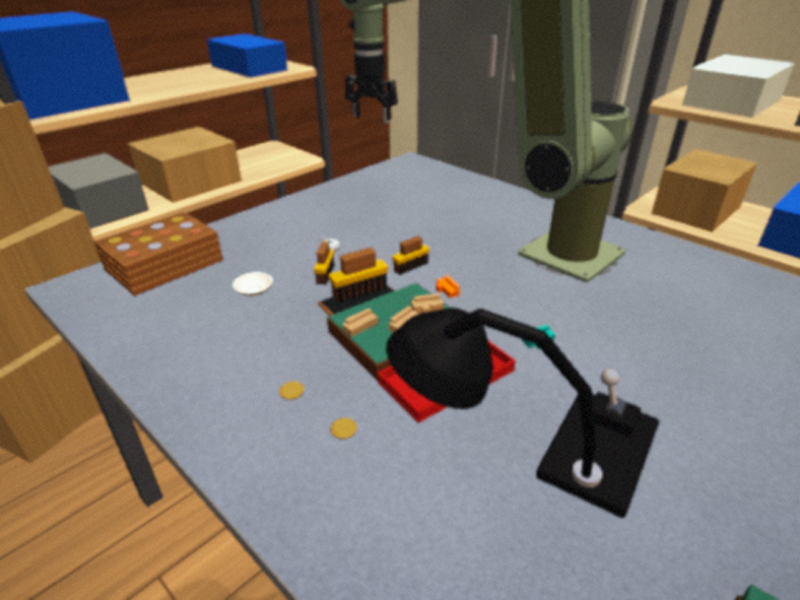

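The top view is enlarged 1.5625×, with up as world +x and left as +y. It shows the bed near (417,325), the red tray on its left (+y) and the stand with the big brush on its right near (500,342). The scraps are at (435,287), (405,320) and (408,360), and the toggle ball is at (191,352). The scene view agrees.

```bash
cat >> h.py <<'E'
def rect(P):
    (c,s,a)=cv2.minAreaRect((P[:,:2]*1000).astype(np.float32)); 
    if s[0]<s[1]: s=s[::-1];a+=90
    a=(a+90)%180-90
    return np.round(c,1),np.round(s,1),round(a,1)   # centre mm, (long,short) mm, long-axis angle deg
def blobs(mask,minn=30):
    n,l,st,c=cv2.connectedComponentsWithStats(cv2.morphologyEx(mask.astype(np.uint8),cv2.MORPH_OPEN,np.ones((2,2))))
    return [l==i for i in range(1,n) if st[i,4]>=minn]
E
python3 - <<'E'
from h import *
f=dict(np.load('top0.npz')); W=cloud(f); hsv=cv2.cvtColor(f['pixels'],cv2.COLOR_RGB2HSV); H,S,V=[hsv[...,i].astype(int) for i in range(3)]
z=W[...,2]; v,u=np.mgrid[:384,:512]; U=u*1.5625;Vv=v*1.5625
def box(a,b,c,d): return (U>a)&(U<b)&(Vv>c)&(Vv<d)
def show(n,m,mn=30):
    for b in blobs(m,mn): print(n,rect(W[b]),'zmed %.1f'%(np.median(z[b])*1000),b.sum())
b=box(290,480,245,395)
show('bed',b&(H>60)&(H<95)&(S>80),200)
show('red',b&((H<6)|(H>174))&(S>150),200)
show('scrap',box(375,470,262,382)&(H<30)&(z>0.046))
show('ridge',box(375,470,262,382)&(z>0.0595),8)
s=box(470,525,290,390)
show('stand dark',s&(V<60)&(z<0.03))
show('back',s&(H>18)&(H<32)&(S>180)&(z>.04))
show('rib',s&(z>0.085))
show('brushtop',s&(z>0.045))
l=box(145,240,265,390)
show('lampbase',l&(z>0.015)&(z<.035),100)
show('housing',l&(z>0.042)&(z<.06))
show('ball',box(180,205,338,368)&(z>0.085),8)
show('fringe',box(545,595,320,375)&(z>0.03)); show('fr2',box(490,525,405,470)&(z>0.03))
print(ctrl.get_state()['tcp_pos'])
im=cv2.imread('pics/top0.png')[150:260,180:350]; cv2.imwrite('pics/crop0.png',cv2.resize(im,(800,518),interpolation=cv2.INTER_CUBIC))
E
```

```text
bed (array([488.9, -73.6]), array([285.4, 171.5]), -10.2) zmed 40.5 3570
red (array([505.1,  62.4]), array([335. , 174.3]), 6.9) zmed 6.2 2987
scrap (array([487.6, -90. ]), array([290. ,  30.7]), -12.3) zmed 57.6 199
scrap (array([533.4, -57.9]), array([62.5, 25.7]), 4.8) zmed 57.9 189
scrap (array([462.5, -60. ]), array([60.2, 34.6]), -33.0) zmed 57.6 206
ridge (array([484. , -90.6]), array([284.7,  15.9]), -15.8) zmed 61.4 58
ridge (array([529.6, -65.8]), array([46.5, 11.4]), 4.8) zmed 62.1 55
ridge (array([454.3, -69.1]), array([52.3,  9.7]), -34.4) zmed 61.0 61
stand dark (array([ 446.1, -170.5]), array([306.9,  85.3]), -37.0) zmed 13.0 446
back (array([ 426.1, -182.4]), array([302.6,  92.5]), -43.9) zmed 70.5 312
rib (array([ 425.1, -172.8]), array([292.9,  58.5]), -48.2) zmed 109.6 260
brushtop (array([ 428.9, -185.1]), array([310.4,  92.5]), -43.9) zmed 73.7 591
lampbase (array([497.1, 188.8]), array([504., 225.]), 81.6) zmed 25.4 2278
housing (array([429.4, 163.5]), array([440. ,  67.3]), 77.6) zmed 50.3 309
ball (array([473.8, 325. ]), array([32.7, 19.6]), 83.6) zmed 112.4 66
fringe (array([ 481.8, -370.3]), array([100.7,  44.5]), 38.2) zmed 48.0 349
fr2 (array([ 330.5, -153.7]), array([222.2,  94.9]), 81.4) zmed 47.5 312
[ 0.13817548 -0.55750585  0.25522997]
```

View pics/crop0.png

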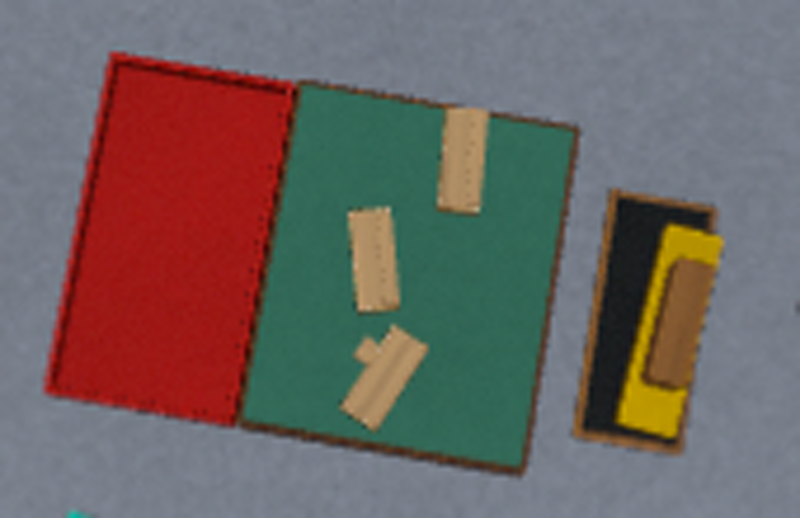

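The enlarged crop shows the bed corners at (300,83), (578,128), (524,473) and (240,426). The rib top runs from about (697,262) to (663,384). The scraps lie at (462,160), (374,260) and (384,378), and the one with a stub is nearest the robot. Next I'll drop the zero-range pixels and refit.

```bash
python3 - <<'E'
from h import *
f=dict(np.load('top0.npz')); W=cloud(f); hsv=cv2.cvtColor(f['pixels'],cv2.COLOR_RGB2HSV); H,S,V=[hsv[...,i].astype(int) for i in range(3)]
z=np.where(f['range_z']>0,W[...,2],-9); v,u=np.mgrid[:384,:512]; U=u*1.5625;Vv=v*1.5625; ok=z>-.05
def box(a,b,c,d): return ok&(U>a)&(U<b)&(Vv>c)&(Vv<d)
def show(n,m,mn=30):
    for b in blobs(m,mn): print(n,rect(W[b]),'zmed %.1f'%(np.median(z[b])*1000),b.sum())
show('scrap',box(375,470,262,382)&(H<30)&(z>0.046))
show('ridge',box(375,470,262,382)&(z>0.0595),8)
show('tray',box(290,385,245,395)&((H<6)|(H>174))&(S>150)&(z<.03),200)
s=box(470,525,290,390)
show('stand',s&(z>.008)&(z<0.02)); show('rib',s&(z>0.085)&(z<.12)); show('brushtop',s&(z>0.045)&(z<.08))
l=box(145,240,265,390)
show('lampbase',l&(z>0.015)&(z<.035),100); show('housing',l&(z>0.042)&(z<.06)); show('ball',box(180,205,338,368)&(z>0.085)&(z<.2),8)
show('fringe',box(545,595,320,375)&(z>0.03)); show('fr2',box(490,525,405,470)&(z>0.03))
cv=lambda x,y,zz:world(f,180+(x+.5)*170/800-.5,150+(y+.5)*110/518-.5,zz)[:2]*1000
B=np.array([cv(*c,.04) for c in [(300,83),(578,128),(524,473),(240,426)]])
np.set_printoptions(suppress=True,precision=1)
print('bed',B,B.mean(0),np.degrees(np.arctan2(*(B[0]-B[3])[::-1])),np.degrees(np.arctan2(*(B[1]-B[2])[::-1])))
print('stand',np.array([cv(*c,.012) for c in [(612,190),(717,205),(682,453),(574,437)]]))
print('rib',cv(697,262,.098),cv(663,384,.098),cv(680,324,.098))
E
```

```text
scrap (array([487.6, -90. ]), array([290. ,  30.7]), -12.3) zmed 57.6 198
scrap (array([533.4, -57.9]), array([62.5, 25.7]), 4.8) zmed 57.9 189
scrap (array([462.5, -60. ]), array([60.2, 34.6]), -33.0) zmed 57.6 206
ridge (array([484. , -90.6]), array([284.7,  15.9]), -15.8) zmed 61.1 57
ridge (array([529.6, -65.8]), array([46.5, 11.4]), 4.8) zmed 62.1 55
ridge (array([454.3, -69.1]), array([52.3,  9.7]), -34.4) zmed 61.0 61
tray (array([505.1,  62.4]), array([335. , 174.3]), 6.9) zmed 6.1 2933
stand (array([ 447.2, -171.4]), array([309.7,  85.3]), -37.0) zmed 12.9 508
rib (array([ 425.1, -172.8]), array([292.9,  58.5]), -48.2) zmed 109.5 253
brushtop (array([ 428.9, -185.1]), array([310.4,  92.5]), -43.9) zmed 70.3 304
lampbase (array([497.1, 188.8]), array([504., 225.]), 81.6) zmed 25.3 2278
housing (array([429.4, 163.5]), array([440. ,  67.3]), 77.6) zmed 50.2 309
ball (array([473.8, 325. ]), array([32.7, 19.6]), 83.6) zmed 112.4 66
fringe (array([ 481.8, -370.3]), array([100.7,  44.5]), 38.2) zmed 48.0 349
fr2 (array([ 330.5, -153.7]), array([222.2,  94.9]), 81.4) zmed 47.4 310
bed [[ 648.3   -9.8]
 [ 618.6 -183.5]
 [ 404.5 -145.6]
 [ 434.3   27.1]] [526.4 -77.9] -9.784330081761885 -10.038408740352748
stand [[ 584.1 -207.3]
 [ 574.  -274.2]
 [ 417.1 -247. ]
 [ 427.8 -179.5]]
rib [ 525.1 -246. ] [ 453.1 -223.6] [ 488.3 -234.7]
```

```bash
sed -i 's/np.ones((2,2))/np.ones((3,3))/' h.py; python3 - <<'E'
from h import *
np.set_printoptions(suppress=True,precision=1)
f=dict(np.load('top0.npz')); W=cloud(f); hsv=cv2.cvtColor(f['pixels'],cv2.COLOR_RGB2HSV); H,S,V=[hsv[...,i].astype(int) for i in range(3)]
z=np.where(f['range_z']>0,W[...,2],-9); v,u=np.mgrid[:384,:512]; U=u*1.5625;Vv=v*1.5625; ok=z>-.05
def box(a,b,c,d): return ok&(U>a)&(U<b)&(Vv>c)&(Vv<d)
a=np.radians(-9.9);R=np.array([[np.cos(a),np.sin(a)],[-np.sin(a),np.cos(a)]]);C=np.array([526.4,-77.9])
def show(n,m,mn=30):
    for b in blobs(m,mn):
        r=rect(W[b]); print(n,*r,'zmed %.1f'%(np.median(z[b])*1000),b.sum(),'bedframe',R@(r[0]-C),r[2]+9.9, 'med',np.median(W[b][:,:2],0)*1000)
show('scrap',box(375,470,262,382)&(z>0.046))
s=box(470,525,290,390)
show('rib',s&(z>0.085)&(z<.12)); show('back',s&(z>0.045)&(z<.08)); show('brush',s&(z>0.045)&(z<.12))
l=box(145,240,265,390)
show('lampbase',l&(z>0.015)&(z<.035),100); show('housing',l&(z>0.042)&(z<.06)); show('ball',box(180,205,338,368)&(z>0.085)&(z<.2),5)
show('tray',box(290,385,245,395)&((H<6)|(H>174))&(S>150)&(z<.03),200)
show('fringe',box(545,595,320,375)&(z>0.03)); show('fr2',box(490,525,405,470)&(z>0.03))
show('buttons',box(340,445,185,225)&(H>15)&(H<35)&(S>100))
show('neck',box(120,240,80,300)&(z>0.06))
show('dish',box(560,620,240,295)&(S<40)&(V>120)); show('watch',box(595,645,375,415)&(z>.006))
show('teal',box(285,325,395,445)&(S>150)); show('orange',box(410,460,405,450)&(S>200))
cv=lambda x,y,zz:world(f,180+(x+.5)*170/800-.5,150+(y+.5)*110/518-.5,zz)[:2]*1000
print('rib',cv(697,262,.11),cv(663,384,.11),cv(680,324,.11))
E
```

```text
scrap [ 595.9 -109.9] [65.2 26. ] -5.9 zmed 58.0 201 bedframe [ 74.  -19.6] 4.0 med [ 595.1 -110.1]
scrap [534.3 -54.9] [61.8 26.1] 4.4 zmed 58.2 200 bedframe [ 3.8 24. ] 14.3 med [533. -55.]
scrap [464.7 -56.7] [60.  35.9] -32.9 zmed 57.9 211 bedframe [-64.4  10.3] -23.0 med [463.7 -59.9]
rib [ 488.5 -233.9] [75.3 24.1] -15.9 zmed 109.7 253 bedframe [ -10.5 -160.2] -6.0 med [ 487.9 -231.9]
back [ 503.2 -237.7] [96.  35.9] -16.2 zmed 70.1 168 bedframe [   4.6 -161.4] -6.299999999999999 med [ 532.2 -231.8]
back [ 441.3 -220.7] [36.  28.6] 74.7 zmed 69.6 128 bedframe [ -59.3 -155.3] 84.60000000000001 med [ 439.7 -220.5]
brush [ 488.3 -233.9] [126.7  37.1] -16.1 zmed 73.6 579 bedframe [ -10.7 -160.2] -6.200000000000001 med [ 485.4 -229.8]
lampbase [524.9 352.7] [200.4 131.2] 11.6 zmed 25.4 2262 bedframe [-75.5 423.9] 21.5 med [531.2 346.1]
housing [470.4 342.6] [71.5 48.2] -79.3 zmed 50.8 300 bedframe [-127.5  404.6] -69.39999999999999 med [465.8 344.7]
ball [474.7 319.7] [23.  22.5] -0.1 zmed 112.9 66 bedframe [-119.3  382.8] 9.8 med [473.8 319. ]
tray [554.8  71.6] [220.2 119.6] -10.1
[... 427 characters left out ...]
tons [765.7  34.4] [38.8 38.8] 26.0 zmed 9.9 140 bedframe [216.4 151.8] 35.9 med [763.9  34.8]
neck [743.9 318.2] [275.  104.8] -41.7 zmed 340.9 2349 bedframe [146.2 427.6] -31.800000000000004 med [782.5 272.9]
dish [ 645.1 -421. ] [121.4 110. ] 89.4 zmed 3.2 1217 bedframe [ 175.9 -317.6] 99.30000000000001 med [ 643.6 -418.1]
watch [ 390.7 -452.5] [52.8 51.5] 33.6 zmed 13.4 247 bedframe [ -69.3 -392.4] 43.5 med [ 389.8 -452. ]
teal [353.5 136.4] [58.2 33.8] -22.4 zmed 18.6 187 bedframe [-207.2  181.4] -12.499999999999998 med [355.3 132. ]
orange [ 342.  -113.1] [57.5 32.7] 71.1 zmed 17.6 175 bedframe [-175.6  -66.4] 81.0 med [ 339.4 -114.5]
rib [ 523.4 -244. ] [ 452.  -221.9] [ 486.9 -232.8]
```

>>> jog_arm(
  increments=[
    [0, 0, 0, 6, 85],
    [0, 0, 0, 6, 85],
    [0, 0, 0, 6, 85],
    [0, 0, 0, 6, 85],
    [0, 0, 0, 6, 85],
    [20.6, -34, 0, 0, 85],
    [20.6, -34, 0, 0, 85],
    [20.6, -34, 0, 0, 85],
  ],
  grip_force=60,
)

```text
clock: 0.77
tcp_pos: [0.2261, -0.4762, 0.2555]
ee_rot: [-3.14, 0.001, -0.283]
wrist_force: [1.4, -0.2, -0.4]
width: 0.998
grasp_force: 0.0
```

>>> jog_arm(
  increments=[
    [20.6, -34, 0, 0, 85],
    [20.6, -34, 0, 0, 85],
    [20.6, -34, 0, 0, 85],
    [20.6, -34, 0, 0, 85],
    [20.6, -34, 0, 0, 85],
    [20.6, -34, 0, 0, 85],
    [20.6, -34, 0, 0, 85],
    [20.6, -34, 0, 0, 85],
  ],
)

```text
clock: 1.43
tcp_pos: [0.4605, -0.2597, 0.2559]
ee_rot: [-3.141, 0.001, -0.281]
wrist_force: [0.2, 0.3, 0.5]
width: 0.998
grasp_force: 0.0
```

>>> jog_arm(
  increments=[
    [20.6, -34, 0, 0, 85],
    [0, 0, 0, 0, 85],
    [0, 0, 0, 0, 85],
  ],
)

```text
clock: 1.68
tcp_pos: [0.4897, -0.2327, 0.2557]
ee_rot: [-3.141, 0.001, -0.276]
wrist_force: [0.1, -0.8, -0.4]
width: 0.997
grasp_force: 0.0
```

>>> jog_arm(
  increments=[
    [0, 0, 38, 0, 85],
    [0, 0, 38, 0, 85],
    [0, 0, 38, 0, 60],
    [0, 0, 25, 0, 50],
    [0, 0, 14, 0, 40],
    [0, 0, 0, 0, 15],
    [0, 0, 0, 0, 15],
    [0, 0, 0, 0, 15],
  ],
)

```text
clock: 2.35
tcp_pos: [0.4889, -0.2358, 0.1042]
ee_rot: [3.141, -0.001, -0.282]
wrist_force: [-0.1, -0.6, -1.5]
width: 0.273
grasp_force: 63.2
```

>>> jog_arm(
  increments=[
    [0, 0, 0, 0, 15],
    [0, 0, 0, 0, 15],
    [0, 0, 0, 0, 15],
    [0, 0, 0, 0, 15],
  ],
)

```text
clock: 2.68
tcp_pos: [0.4892, -0.2348, 0.104]
ee_rot: [3.141, -0.001, -0.281]
wrist_force: [0.1, 0.2, -2.3]
width: 0.275
grasp_force: 63.2
```

>>> jog_arm(
  increments=[
    [0, 0, -20, 0, 15],
    [0, 0, -25, 0, 15],
    [0, 0, -20, -3, 15],
    [0, 0, 0, -3.1, 15],
    [17.2, -33, 0, 0, 15],
    [17.2, -33, 0, 0, 15],
    [17.3, -33, 0, 0, 15],
    [0, 0, 0, 0, 15],
  ],
)

```text
clock: 3.35
tcp_pos: [0.5603, -0.141, 0.1691]
ee_rot: [-3.138, -0.004, -0.169]
wrist_force: [0.8, -1.1, -2.2]
width: 0.273
grasp_force: 63.4
```

>>> jog_arm(
  increments=[
    [0, 0, 0, 0, 15],
    [0, 0, 15, 0, 15],
    [0, 0, 10, 0, 15],
    [0, 0, 0, 0, 15],
    [0, 0, 0, 0, 15],
  ],
)

```text
clock: 3.77
tcp_pos: [0.5555, -0.1464, 0.142]
ee_rot: [-3.141, 0.003, -0.175]
wrist_force: [-0.6, 0.1, -1.5]
width: 0.269
grasp_force: 63.3
```

```bash
python3 - <<'E'
from h import *
f=grab('scene','s1'); im=cv2.imread('pics/s1.png')[140:290,160:360]; cv2.imwrite('pics/s1c.png',cv2.resize(im,(800,600),interpolation=cv2.INTER_CUBIC))
E
```

```text
(no output)
```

View pics/s1c.png

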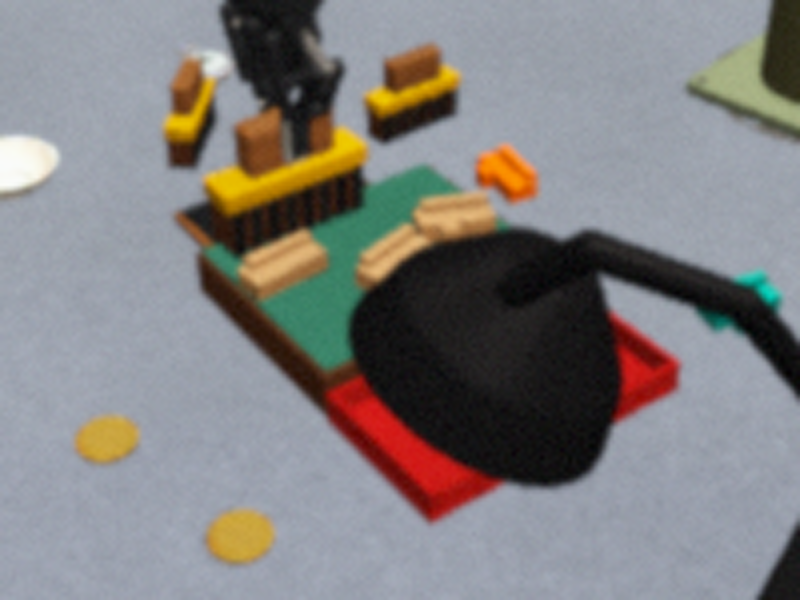

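The brush is held level behind the scrap at crop position (284,258), and nothing else is in its way. Starting sweep 1.

>>> jog_arm(
  increments=[
    [0, 0, 7, 0, 15],
    [0, -6, 0, 0, 15],
    [0, -12, 0, 0, 15],
    [0, -12, 0, 0, 15],
    [0, -12, 0, 0, 15],
    [0, -12, 0, 0, 15],
    [0, -12, 0, 0, 15],
    [0, -12, 0, 0, 15],
  ],
)

```text
clock: 4.48
tcp_pos: [0.5708, -0.0676, 0.1365]
ee_rot: [3.141, -0.0, -0.173]
wrist_force: [-1.1, 0.3, -1.5]
width: 0.275
grasp_force: 63.3
```

>>> jog_arm(
  increments=[
    [0, -12, 0, 0, 15],
    [0, -12, 0, 0, 15],
    [0, -12, 0, 0, 15],
    [0, -12, 0, 0, 15],
    [0, -12, 0, 0, 15],
    [0, -12, 0, 0, 15],
    [0, -12, 0, 0, 15],
    [0, -12, 0, 0, 15],
  ],
)

```text
clock: 5.15
tcp_pos: [0.5872, 0.0265, 0.1362]
ee_rot: [-3.141, 0.0, -0.174]
wrist_force: [0.1, 0.5, -1.5]
width: 0.272
grasp_force: 63.3
```

```bash
python3 - <<'E'
from h import *
im=grab('scene','s2'); a=cv2.imread('pics/s2.png')[140:290,160:360]; grab('top','t2'); b=cv2.imread('pics/t2.png')[140:260,170:330]
cv2.imwrite('pics/s2c.png',np.hstack([cv2.resize(a,(400,300)),cv2.resize(b,(400,300))]))
print(ctrl.get_state()['tcp_pos'])
E
```

```text
[0.58728595 0.02737395 0.13624168]
```

View pics/s2c.png

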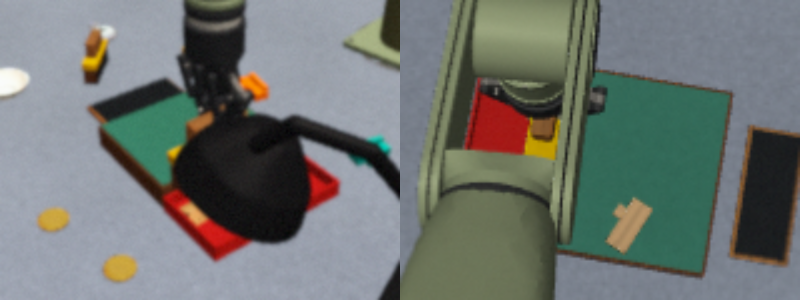

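Sweep 1 cleared two scraps off the bed, and one is visible in the tray at (193,213) left. Scrap_b remains on the bed at (628,225) right. Next I back off and line up sweep 2.

>>> jog_arm(
  increments=[
    [0, 0, -30, 0, 15],
    [0, 10, -15, 0, 15],
    [-20, 32, 0, 0, 15],
    [-20, 32, 0, 0, 15],
    [-20, 32, 0, 0, 15],
    [-20, 32, 0, 0, 15],
    [-17, 26, 0, 0, 15],
    [0, 0, 0, 0, 15],
  ],
)

```text
clock: 5.92
tcp_pos: [0.4594, -0.1228, 0.1809]
ee_rot: [3.139, 0.003, -0.179]
wrist_force: [0.3, 0.5, -1.9]
width: 0.269
grasp_force: 63.3
```

```bash
cat >> h.py <<'E'
a_=np.radians(-9.9);RB=np.array([[np.cos(a_),np.sin(a_)],[-np.sin(a_),np.cos(a_)]]);CB=np.array([526.4,-77.9])
def scraps(f):
    W=cloud(f); hsv=cv2.cvtColor(f['pixels'],cv2.COLOR_RGB2HSV); H,S,V=[hsv[...,i].astype(int) for i in range(3)]
    ok=f['range_z']>0; q=(W[...,:2]*1000-CB)@RB.T
    m=ok&(abs(q[...,0])<115)&(q[...,1]>-92)&(q[...,1]<215)&(H>8)&(H<26)&(S>40)&(S<150)&(V>110)&(W[...,2]<.08)
    for b in blobs(m,40): 
        r=rect(W[b]); print('scrap bedframe',np.round(RB@(r[0]-CB)),r[1],round(r[2]+9.9),'z max/med',np.round(np.percentile(W[b][:,2],[98,50])*1000,1),b.sum())
E
python3 - <<'E'
from h import *
s=ctrl.get_state(); p=s['tcp_pos']*1000; print(p,RB@(p[:2]-CB),s['ee_rot'])
f=grab('top','t3'); scraps(f)
E
```

```text
[ 459.39616637 -122.84783639  180.92506173] [-58.27826033 -55.79844165] [ 3.13901962e+00  3.01329244e-03 -1.79322344e-01]
scrap bedframe [ 73. 132.] [63.  28.3] 4 z max/med [31.9 25.1] 186
scrap bedframe [  6. 127.] [61.5 28. ] 1 z max/med [33.5 25.6] 187
```

>>> jog_arm(
  increments=[
    [0, 0, 25, 0, 15],
    [0, 0, 20, 0, 15],
    [0, -6, 0, 0, 15],
    [0, -12, 0, 0, 15],
    [0, -12, 0, 0, 15],
    [0, -12, 0, 0, 15],
    [0, -12, 0, 0, 15],
    [0, -12, 0, 0, 15],
  ],
)

```text
clock: 6.63
tcp_pos: [0.4763, -0.0527, 0.1381]
ee_rot: [-3.142, -0.003, -0.173]
wrist_force: [0.7, 0.2, -2.0]
width: 0.271
grasp_force: 63.2
```

>>> jog_arm(
  increments=[
    [0, -12, 0, 0, 15],
    [0, -12, 0, 0, 15],
    [0, -12, 0, 0, 15],
    [0, -12, 0, 0, 15],
    [0, -12, 0, 0, 15],
    [0, -12, 0, 0, 15],
    [0, -12, 0, 0, 15],
    [0, -12, 0, 0, 15],
  ],
)

```text
clock: 7.3
tcp_pos: [0.4924, 0.0421, 0.1377]
ee_rot: [-3.141, -0.003, -0.173]
wrist_force: [-0.5, -0.6, -2.0]
width: 0.271
grasp_force: 63.3
```

>>> jog_arm(
  increments=[
    [0, -6, 0, 0, 15],
    [0, 0, 0, 0, 15],
    [0, 0, -30, 0, 15],
    [0, 10, -15, 0, 15],
    [10, 35, 0, 0, 15],
    [10, 35, 0, 0, 15],
    [10, 35, 0, 0, 15],
    [10, 35, 0, 0, 15],
  ],
)

```text
clock: 7.97
tcp_pos: [0.5055, -0.1104, 0.1816]
ee_rot: [3.141, -0.0, -0.174]
wrist_force: [0.9, -0.7, -2.1]
width: 0.274
grasp_force: 63.4
```

>>> jog_arm(
  increments=[
    [8, 35, 0, 0, 15],
    [5, 35, 0, 0, 15],
    [5, 35, 0, 0, 15],
    [0, 0, 0, 0, 15],
    [0, 0, 0, 0, 15],
  ],
)

```text
clock: 8.38
tcp_pos: [0.5047, -0.2176, 0.1813]
ee_rot: [3.141, 0.0, -0.179]
wrist_force: [0.2, 0.5, -1.9]
width: 0.271
grasp_force: 63.3
```

```bash
python3 - <<'E'
from h import *
s=ctrl.get_state(); p=s['tcp_pos']*1000; print(p,RB@(p[:2]-CB),s['ee_rot'])
f=grab('top','t4'); scraps(f)
im=cv2.imread('pics/t4.png')[140:260,170:340]; cv2.imwrite('pics/t4c.png',cv2.resize(im,(800,565),interpolation=cv2.INTER_CUBIC))
E
```

```text
[ 504.70557082 -217.56035694  181.26347134] [   2.640295  -141.3106238] [ 3.14148664e+00  8.79571497e-05 -1.78800661e-01]
scrap bedframe [ 73. 133.] [63.5 30.9] 3 z max/med [32.  25.2] 197
scrap bedframe [  5. 127.] [61.2 28. ] 0 z max/med [33.4 25.1] 183
scrap bedframe [-70. 135.] [57.8 35.4] 12 z max/med [45.5 33. ] 189
```

View pics/t4c.png

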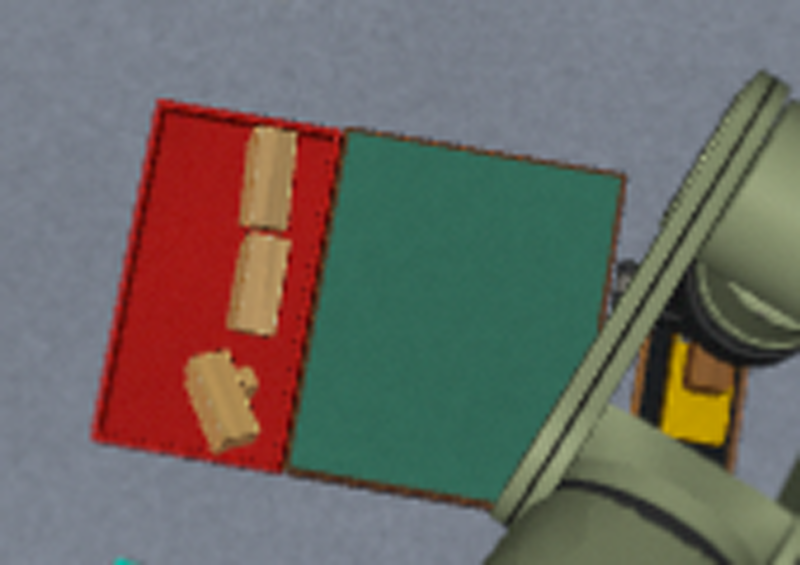

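All three scraps lie in the tray, at crop positions (268,180), (258,285) and (225,400), clear of the bed. Now placing the brush back on its stand.

>>> jog_arm(
  increments=[
    [-2.5, 11, 0, 0, 15],
    [0, 0, 25, 0, 15],
    [0, 0, 25, 0, 15],
    [0, 0, 15, 0, 15],
    [0, 0, 6, 0, 15],
    [0, 0, 3, 0, 15],
    [0, 0, 2, 0, 15],
    [0, 0, 0, 0, 15],
  ],
)

```text
clock: 9.1
tcp_pos: [0.5014, -0.2257, 0.106]
ee_rot: [3.141, -0.001, -0.174]
wrist_force: [-0.1, 0.0, -2.1]
width: 0.269
grasp_force: 63.3
```

>>> jog_arm(
  increments=[
    [0, 0, 1.5, 0, 15],
    [0, 0, 1, 0, 15],
    [0, 0, 0, 0, 15],
  ],
)

```text
clock: 9.35
tcp_pos: [0.5012, -0.2258, 0.1034]
ee_rot: [3.141, -0.001, -0.174]
wrist_force: [0.2, 0.6, -2.2]
width: 0.27
grasp_force: 63.3
```

>>> jog_arm(
  increments=[
    [0, 0, 1, 0, 15],
    [0, 0, 0, 0, 15],
    [0, 0, 0, 0, 15],
  ],
)

```text
clock: 9.6
tcp_pos: [0.5013, -0.2259, 0.1025]
ee_rot: [3.141, -0.001, -0.174]
wrist_force: [0.1, 0.2, 1.9]
width: 0.273
grasp_force: 63.8
```

Contact with the stand. Opening the fingers slowly, then rising.

>>> jog_arm(
  increments=[
    [0, 0, 0, 0, 32],
    [0, 0, 0, 0, 45],
    [0, 0, 0, 0, 60],
    [0, 0, 0, 0, 70],
    [0, 0, 0, 0, 70],
    [0, 0, -20, 0, 70],
    [0, 0, -40, 0, 70],
    [0, 0, -40, 0, 70],
  ],
)

```text
clock: 10.27
tcp_pos: [0.4991, -0.2245, 0.2007]
ee_rot: [-3.139, 0.005, -0.174]
wrist_force: [0.6, -0.2, 1.2]
width: 0.817
grasp_force: 0.0
```

```bash
python3 - <<'E'
from h import *
print(ctrl.get_state()['tcp_pos'])
f=grab('scene','s5'); im=cv2.imread('pics/s5.png')[110:290,150:450]; cv2.imwrite('pics/s5c.png',cv2.resize(im,(800,480),interpolation=cv2.INTER_CUBIC))
E
```

```text
[ 0.49913593 -0.22453875  0.20068525]
```

View pics/s5c.png

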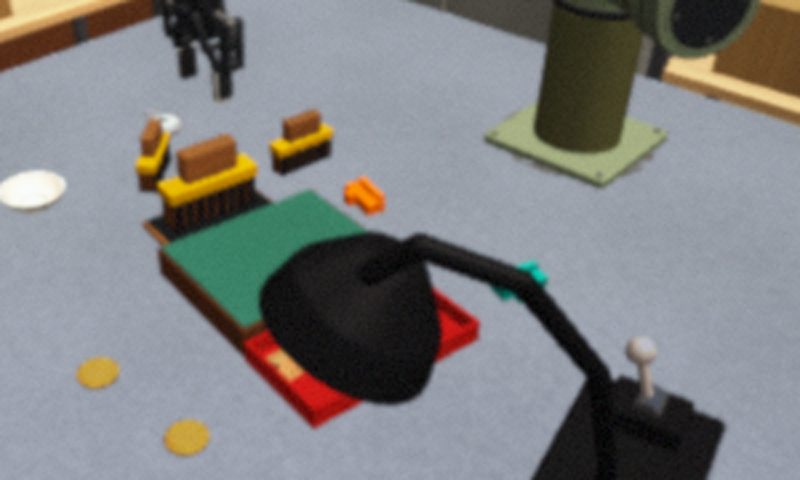

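The brush stands upright and lengthways on its stand, at (208,180), and the fingers are clear above it. The toggle ball is at (641,350). Now going to the toggle with the fingers shut.

>>> jog_arm(
  increments=[
    [0, 0, -20, -7, 70],
    [0, 0, 0, -7.1, 0],
    [0, 0, 0, -7.1, 0],
    [0, -20, 0, 0, 0],
    [6.4, -37.6, 0, 0, 0],
    [6.4, -37.6, 0, 0, 0],
    [6.4, -37.6, 0, 0, 0],
    [6.4, -37.6, 0, 0, 0],
  ],
)

```text
clock: 10.98
tcp_pos: [0.4924, -0.0521, 0.2217]
ee_rot: [3.142, -0.0, 0.195]
wrist_force: [-0.5, 0.4, 0.4]
width: 0.002
grasp_force: 0.0
```

>>> jog_arm(
  increments=[
    [6.4, -37.6, 0, 0, 0],
    [6.4, -37.6, 0, 0, 0],
    [6.4, -37.6, 0, 0, 0],
    [6.4, -37.6, 0, 0, 0],
    [6.4, -37.6, 0, 0, 0],
    [6.4, -37.6, 0, 0, 0],
    [6.4, -37.6, 0, 0, 0],
    [6.4, -37.6, 0, 0, 0],
  ],
)

```text
clock: 11.65
tcp_pos: [0.4841, 0.2535, 0.2218]
ee_rot: [3.142, -0.001, 0.196]
wrist_force: [0.2, -1.0, -0.1]
width: -0.001
grasp_force: 0.0
```

>>> jog_arm(
  increments=[
    [6.4, -17, 0, 0, 0],
    [0, 0, 0, 0, 0],
    [0, 0, 0, 0, 0],
  ],
)

```text
clock: 11.9
tcp_pos: [0.4872, 0.2702, 0.2215]
ee_rot: [3.141, 0.0, 0.198]
wrist_force: [0.8, -0.6, -0.8]
width: 0.001
grasp_force: 0.0
```

```bash
cat >> h.py <<'E'
def ball(f):
    W=cloud(f); t=np.radians(11.3); d=W[...,:2]*1000-[524.9,352.7]; x=d@[np.cos(t),np.sin(t)]; y=d@[-np.sin(t),np.cos(t)]
    m=(f['range_z']>0)&(abs(x+55)<25)&(y>-45)&(y<50)&(W[...,2]>.085)&(W[...,2]<.13)
    for b in blobs(m,15): print('ball lamp x,y',np.round([np.median(x[b]),np.median(y[b]),(y[b].min()+y[b].max())/2],1),'ztop',W[b][:,2].max(),b.sum())
def lampframe():
    s=ctrl.get_state(); t=np.radians(11.3); d=s['tcp_pos'][:2]*1000-[524.9,352.7]
    print('tcp lamp',np.round([d@[np.cos(t),np.sin(t)],d@[-np.sin(t),np.cos(t)],s['tcp_pos'][2]*1000],1),'yaw deg',round(np.degrees(s['ee_rot'][2]),1),'w',s['width'])
E
python3 - <<'E'
from h import *
lampframe(); f=dict(np.load('top0.npz')); ball(f)
for n in('scene',): ball(grab(n,'b1'))
E
```

```text
tcp lamp [-53.1 -73.5 221.5] yaw deg 11.3 w 0.0013660521175293185
ball lamp x,y [-57.  -22.9 -22. ] ztop 0.12180218178084945 66
ball lamp x,y [-48.7 -16.8 -18.4] ztop 0.11981281467434801 110
```

>>> jog_arm(
  increments=[
    [-2, 0, 35, 0, 0],
    [0, 0, 35, 0, 0],
    [0, 0, 25, 0, 0],
    [0, 0, 11, 0, 0],
    [0, 0, 0, 0, 0],
    [0, -10, 0, 0, 0],
    [0, -10, 0, 0, 0],
    [0, -5, 0, 0, 0],
  ],
)

```text
clock: 12.62
tcp_pos: [0.4823, 0.2956, 0.1184]
ee_rot: [-3.14, -0.005, 0.196]
wrist_force: [-0.4, -0.2, 0.5]
width: 0.005
grasp_force: 0.0
```

>>> jog_arm(
  increments=[
    [0, -7, 0, 0, 0],
    [0, -7, 0, 0, 0],
    [0, -7, 0, 0, 0],
    [0, -7, 0, 0, 0],
    [0, -7, 0, 0, 0],
    [0, -7, 0, 0, 0],
    [0, 0, 0, 0, 0],
  ],
)

```text
clock: 13.2
tcp_pos: [0.4719, 0.3363, 0.1156]
ee_rot: [-3.141, 0.0, 0.197]
wrist_force: [1.3, -0.2, 0.2]
width: -0.003
grasp_force: 0.0
```

```bash
python3 - <<'E'
from h import *
lampframe(); ball(grab('scene','b2'))
im=cv2.imread('pics/b2.png')[160:310,320:480]; cv2.imwrite('pics/b2c.png',cv2.resize(im,(640,600),interpolation=cv2.INTER_CUBIC))
E
```

```text
tcp lamp [-55.2  -5.7 115.6] yaw deg 11.3 w -0.0030210060724905658
ball lamp x,y [-47.8   6.2   7.1] ztop 0.12945169208541663 241
```

View pics/b2c.png

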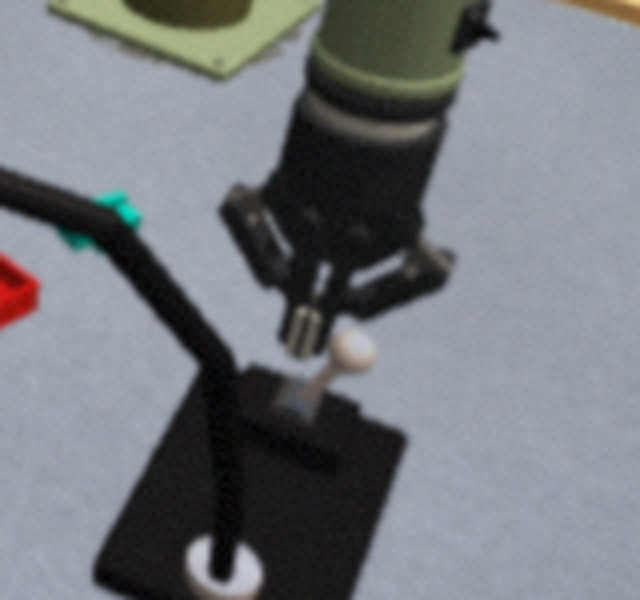

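The lever now leans to +y, with the ball at (352,350) touching the shut fingers. I'll push a little further until the wrist force shows the stop, then back off.

>>> jog_arm(
  increments=[
    [0, -4, 0, 0, 0],
    [0, -3, 0, 0, 0],
    [0, -2, 0, 0, 0],
    [0, 0, 0, 0, 0],
  ],
)

```text
clock: 13.58
tcp_pos: [0.4704, 0.3438, 0.1155]
ee_rot: [-3.142, 0.001, 0.196]
wrist_force: [0.1, -0.6, -0.4]
width: 0.005
grasp_force: 0.1
```

>>> jog_arm(
  increments=[
    [0, -2, 0, 0, 0],
    [0, -2, 0, 0, 0],
    [0, -2, 0, 0, 0],
    [0, 0, 0, 0, 0],
  ],
)

```text
clock: 13.92
tcp_pos: [0.4702, 0.3458, 0.1155]
ee_rot: [3.133, 0.002, 0.196]
wrist_force: [2.0, -13.4, 1.8]
width: 0.0
grasp_force: 6.2
```

The stop is reached, with 13 N against it. Backing off, then rising.

>>> jog_arm(
  increments=[
    [0, 10, 0, 0, 0],
    [0, 20, 0, 0, 0],
    [0, 30, 0, 0, 0],
    [0, 0, -30, 0, 0],
    [0, 10, -40, 0, 0],
    [0, 30, -30, 0, 0],
    [0, 0, 0, 0, 0],
    [0, 0, 0, 0, 0],
  ],
)

```text
clock: 14.58
tcp_pos: [0.4911, 0.2518, 0.2184]
ee_rot: [-3.14, -0.007, 0.193]
wrist_force: [-1.2, 0.1, 0.2]
width: -0.002
grasp_force: 0.0
```

```bash
python3 - <<'E'
from h import *
lampframe(); print(ctrl.get_state()['clock']); f=grab('scene','e1'); ball(f); g=grab('top','e2'); ball(g); scraps(g)
a=cv2.imread('pics/e1.png')[150:310,200:460]; b=cv2.imread('pics/e2.png')[140:260,80:340]
cv2.imwrite('pics/e.png',np.vstack([cv2.resize(a,(520,320)),cv2.resize(b,(520,240))]))
W=cloud(g); q=(W[...,:2]*1000-CB)@RB.T; m=(g['range_z']>0)&(abs(q[...,0])<90)&(abs(q[...,1]+152)<50)&(W[...,2]>.055)&(W[...,2]<.12)
for k in blobs(m): r=rect(W[k]); print('brush',RB@(r[0]-CB)-[0,-152],r[1:])
E
```

```text
tcp lamp [-52.9 -92.3 218.4] yaw deg 11.1 w -0.0020613975882797504
14.5833
ball lamp x,y [-49.   28.6  28.5] ztop 0.11501010213288321 117
ball lamp x,y [-55.1  25.3  27. ] ztop 0.11620269635583358 68
scrap bedframe [ 74. 132.] [63.5 29.7] 1 z max/med [32.2 25.2] 192
scrap bedframe [  5. 127.] [60.8 28.5] 1 z max/med [34.9 25.1] 185
scrap bedframe [-69. 136.] [57.7 32.5] 33 z max/med [46.6 32.9] 179
brush [1.93113324 2.50595087] (array([126.4,  36.7]), -9.8)
```

View pics/e.png

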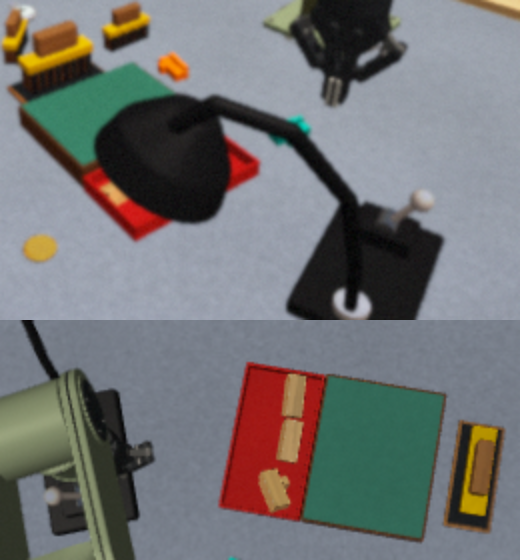

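The final pictures show the lever fully over (ball at (422,200) top), three scraps in the tray and the brush upright on its stand, with the arm clear of everything. Handing in.

```bash
python3 -c "
from plant import ctrl
print(ctrl.hand_in())"
```

```text
the job is handed in; nothing more can be done
None
```

I handed the job in at about 15 s on the robot's clock: the three scraps are in the tray, the brush is back upright on its stand, the toggle is pushed to its stop, and nothing was moved near the watch, dish or buttons; the judge returned no verdict.

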